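# Clip the turntable onto its spindle

### The arm

A 7-joint arm with a two-finger parallel gripper is mounted at the origin on a cart in front of the work surface, level with it; the furniture and walls round the work are solid. World frame = base frame: x ahead of the robot, y to its left, z up, the work surface at z = 0. Lengths are in mm, angles in rad, forces in N, time in s.
With the tool pointing down it reaches from about 400 to 875 mm from the base axis. Payload 6.5 kg.
Tool frame: the origin (TCP) lies midway between the tips of the shut fingers; the grasp point (between the pads) lies 19 mm behind it; z points along the fingers, y is the line along which they close (so a half turn about z gives the same grasp; the last joint's range is limited). The gripper opens to 88 mm and grips with 3 to 60 N. Pads are 18 mm wide; open, the fingers measure 123 mm over their backs; the gripper's body (75 mm by 187 mm) begins 45 mm behind the grasp point.
Start: joints at [1.212, 0.536, -0.004, 1.538, 0.003, 1.067, -0.071], TCP at [187.608, -622.329, 238.716] pointing down, gripper open.
Joint ranges: [-2.7, 2.7], [-0.37, 2.16], [-1.27, 1.26], [0.24, 2.4], [-1.31, 4.45], [0.19, 1.91], [-2.76, 2.76]. Speed limits (rad/s): [2.39, 2.39, 3.14, 3.14, 3.14, 3.14, 3.14].

### API

Orientations are given as a unit quaternion [w, x, y, z].
In Python, from plant import bot gives the robot as it stands.
- The arm moves only by the shell command python3 inch.py [OPENING] [FORCE], which reads ROWS from standard input. ROWS is a JSON list of rows, 1 to 8 of them, each an object with the fields sx, sy, sz (the shift in shares of the most that a row can go, 1 being 50 mm), wx, wy, wz (a rotation vector in parts of the range, where 1.0 means pi rad); a field left out counts as zero; each row shifts and turns the commanded pose from where the row before left it, along the tool's axes as they then stand; what a row does not reach is not made up. A row lasts 1/10 s, in which the tool goes at most 50 mm and 0.15 rad, less where a joint would pass 70% of its speed; a pose out of reach is approached as far as the arm can. OPENING is the finger opening in mm, set as the command begins (- or left out keeps the last). The fingers move at their own pace and stop on an object; FORCE is the grip in N (left out, the last holds). Time passes only in rows, so rows that do not move let the fingers close. It prints the time, the measured TCP pose, the force, the opening and the grip force at its end. Input that does not fit is refused with a message, and nothing moves.
- bot.get_state(): the state, without advancing time (a new reading comes with each control period).
- bot.read_camera(name): name is "scene" or "top"; returns (picture, depth): 384x512x3 uint8, red, green, blue; 384x512 float32, mm along the optical axis (not along the pixel's ray), 0 where there is no reading.
- bot.camera_info(name): a dict with "intrinsics" (3x3 intrinsics, pixels), "k1" (the pictures are not rectified: a ray, as slopes to the right and down, at radius r is drawn at 1 + k1 r^2 times it, then the intrinsics apply), "position" and "rotation" of the camera in the world. Camera axes: x right, y up, looking along -z (the intrinsics and any distortion apply to the point x, -y, -z); pixel columns grow to the right and rows downward; lengths in mm; the calibration is good to about 2 mm. A picture is of the moment at which its call begins. camera_info takes no time and is no camera call.
- bot.finish_job(): hands the job in; it is judged then, once.
The state is a dict: "t": time; "joint_pos": joint angles; "dq": joint speeds; "joint_torque": joint torques, N m; "position": TCP position; "tcp_rot": TCP orientation; "force": force on the tool from outside, world axes, zero at the start; "ft_torque": the same for the moment, N m; "gripper_width": finger opening in mm; "grasp_force": force on a finger pad.
Only numpy, scipy, OpenCV 4.12 (cv2) and the standard library are available. Lean on these libraries where they do the work, as an engineer would, in place of code of your own. Each camera call takes 0.05 s, during which the arm holds its last target. There are 200 camera calls.

### The job

The spice turntable needs its retaining clip: pick up the upright-handled fork tool and, with its two tines either side of the clip's upright tab, push the clip sideways onto the groove of the spindle until it snaps in. Keep the fork pressed against the seated clip for about a second with 15 to 20 N (never more) to prove it is fully home, then back off and stand the fork upright on the board beside the turntable. Touch the clip only with the fork, and leave the spice jars and the salt shaker where they stand.

Things in the scene. Friction and masses are not known exactly. Their poses are not given: they have to be found in the camera images.
- fork: clip fork, 80 x 40 x 65 mm, 0.15 to 0.28 kg, upright on a wooden board over the hob (top z = 0.07). Black foot 8 mm thick, block handle (26 mm in x, 24 in y) up to 65 mm. Origin: underside, below the handle's middle; x points to the tines, z up. Steel blade clamped in the foot, 1 to 7 mm up; two tines 10 mm wide, 18 mm long, 14 mm apart; their ends set anywhere from x = 50 to 60 mm
- clip: steel split clip lying loose and flat on the turntable, 50 g, 6 mm thick, 38 mm wide. Origin: underside, seat centre (on the spindle's axis when home); x out of its mouth, towards the spindle, z up. Two sprung jaws; round noses at x = 6, y = +-9 mm, 13 mm apart at rest, spread to pass the 18 mm groove; flared lead-ins to x = 14 mm; mouth takes the spindle up to 5 mm off line
- spindle (a point): axis of the grooved steel spindle at the middle of the turntable, at the level of the disc's top, z = 0.098. The groove (18 mm diameter) runs from here to 8.5 mm up; above it the head is 26 mm across up to 16.5 mm. x points away from the clip's starting side: the clip is to be pushed roughly along +x
- turntable: wooden turntable, fixed (does not turn), disc 200 mm across, its top 28 mm above the origin; origin on its underside at the axis; x as for the spindle
- spice_f: small white-capped spice jar, 41 mm across, 85 mm tall, on the far half of the turntable; not to be disturbed; origin at its underside
- spice_g: small black-capped brown spice jar, 41 mm across, 85 mm tall, on the far half of the turntable; not to be disturbed; origin at its underside
- salt_shaker: glass salt shaker, 44 mm across, 90 mm tall, on the board on the other side of the turntable from the fork; not to be disturbed; origin at its underside
- clip_back (a point): middle of the rear face of the clip's back bar, where the tines push, at x = -20 mm from the clip's origin, 3 mm up; axes as the clip's. From here an upright tab 8 mm wide, 20 mm tall reaches 9 mm back; the tines go either side of it. Push force climbs to some 5 to 12 N, drops as the jaws snap round the spindle, is near 0 for some 5 mm, then rises steeply once the bar meets it

How it is judged:
By the outcome, as a careful person would: the job done as asked, in the order asked, and still so for the second after the job is handed in, with the robot touching nothing.
It also fails if it takes over 69 s, if anything falls off the work surface, if the arm or the gripper's body presses on something with over 40 N, if the wrist force passes 120 N, or if a joint passes its speed limit or range.

## Working session

There is one attempt and no reset: what is moved stays moved. The work goes in short steps, Python scripts to look and compute and a shell command to move; the robot and the scene stay as the last step left them, time stands still between calls to the robot, and variables do not carry over. Pictures are saved under pics/ and viewed, at most 10 in all, crops included, and the job is handed in when it is done.

```bash
ls; mkdir -p pics
python3 - <<'E'
from plant import bot
import cv2,numpy as np
for n in ("scene","top"):
    p,d=bot.read_camera(n); np.savez(f"pics/{n}0.npz",p=p,d=d)
    cv2.imwrite(f"pics/{n}0.png",cv2.resize(p[:,:,::-1],(768,576),interpolation=cv2.INTER_CUBIC))
    print(n,bot.camera_info(n))
print(bot.get_state())
E
```

```text
inch.py
pics
plant.py
scene {'intrinsics': array([[391.64574905,   0.        , 257.51706646],
       [  0.        , 391.64574905, 192.141737  ],
       [  0.        ,   0.        ,   1.        ]]), 'k1': -0.08049071430105494, 'position': array([173.95613084, 366.64744009, 773.39535365]), 'rotation': array([-0.39685683, -0.14451614,  0.30773753,  0.85259448])}
top {'intrinsics': array([[370.06749086,   0.        , 259.30396216],
       [  0.        , 370.06749086, 189.21205009],
       [  0.        ,   0.        ,   1.        ]]), 'k1': -0.04425073764932292, 'position': array([ 460.27381032,  -17.65624673, 1092.58004129]), 'rotation': array([ 0.70659175,  0.03906638, -0.03628067, -0.70561011])}
{'t': 0.1, 'joint_pos': array([ 1.2117922 ,  0.53709558, -0.00445949,  1.53873253,  0.00258708,
        1.06730138, -0.07118716]), 'dq': array([ 0.00069171, -0.0022428 , -0.00105288, -0.00152103, -0.0005256 ,
       -0.00117638, -0.00027646]), 'joint_torque': array([ 3.64869724e-03, -5.72080314e+01,  9.94409099e-01, -2.52232808e+01,
       -5.60960930e-02,  1.33845015e-02,  6.89210242e-05]), 'position': array([ 187.46398882, -621.81869951,  237.9394317 ]), 'tcp_rot': array([-7.49345000e-04,  9.89295041e-01,  1.45927156e-01, -1.56723783e-04]), 'force': array([-0.34423476, -0.18874958,  0.64471069]), 'ft_torque': array([ 0.00112043,  0.00161027, -0.00826202]), 'grasp_force': 0.0, 'gripper_width': 88.2518426612642}
```

View pics/scene0.png

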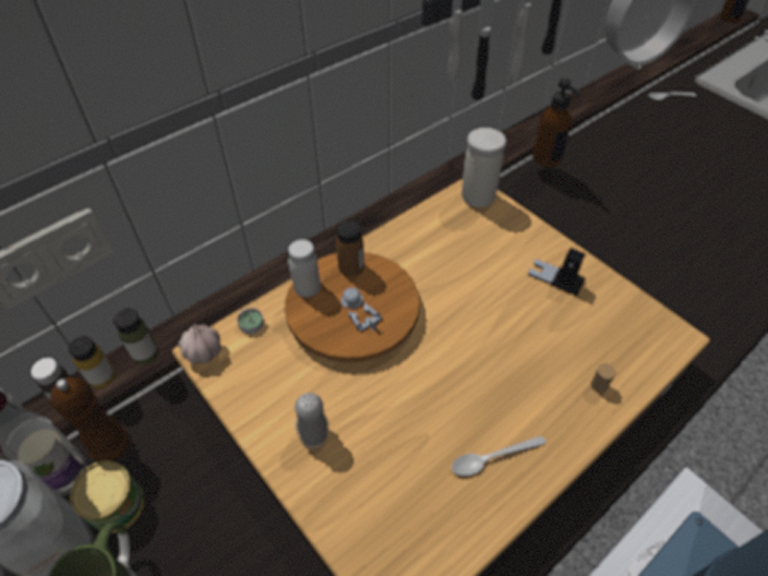

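View pics/top0.png

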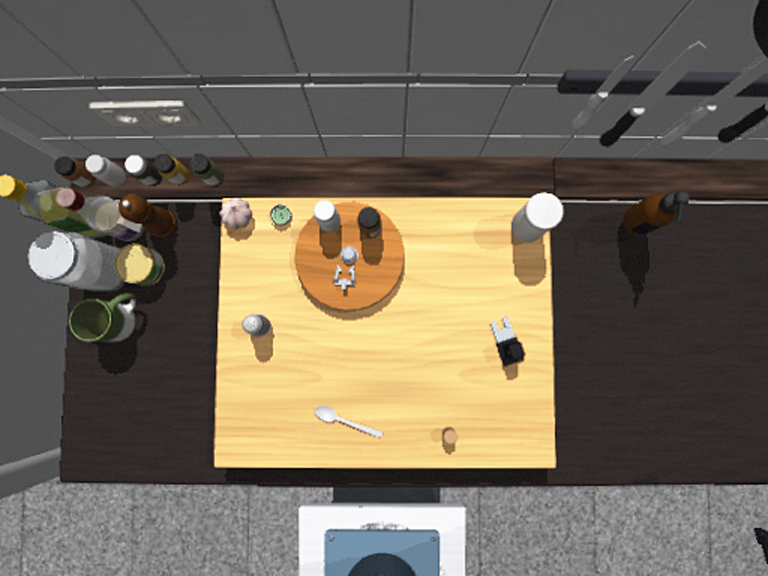

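The top view (768x576) shows the fork at about (508,345) with its tines pointing up and slightly left. The clip is at (345,277), the spindle at (348,256), the jars at (326,215) and (369,220), and the shaker at (257,325). Next I'll take zoomed crops and set up the geometry.

```bash
cat > h.py <<'E'
import numpy as np, cv2
from scipy.spatial.transform import Rotation as R
from plant import bot
def cam(n):
    i=bot.camera_info(n); w,x,y,z=i["rotation"]
    return i["intrinsics"],i["k1"],i["position"],R.from_quat([x,y,z,w]).as_matrix()
def plane(n,uv,z):
    K,k1,p,M=cam(n); uv=np.array(uv,float).reshape(-1,1,2)
    s=cv2.undistortPoints(uv,K,np.array([k1,0,0,0,0.]),None,None,None)[:,0]
    d=np.c_[s[:,0],-s[:,1],-np.ones(len(s))]@M.T
    return p+d*((z-p[2])/d[:,2])[:,None]
def proj(n,X):
    K,k1,p,M=cam(n); c=(np.atleast_2d(X)-p)@M
    s=np.c_[c[:,0],-c[:,1]]/-c[:,2:]; s=s*(1+k1*(s**2).sum(1,keepdims=True))
    return s@K[:2,:2].T+K[:2,2]
def grab(n,k=1):
    f=[bot.read_camera(n) for _ in range(k)]
    return np.mean([a[0].astype(float) for a in f],0).astype(np.uint8),f[-1][1]
def crop(p,u,v,w,h,s): return cv2.resize(p[v:v+h,u:u+w,::-1],(w*s,h*s),interpolation=cv2.INTER_CUBIC)
E
python3 - <<'E'
from h import *
t=np.load("pics/top0.npz");s=np.load("pics/scene0.npz")
a=crop(t["p"],195,130,80,60,5);b=crop(t["p"],310,200,80,60,5)
c=crop(s["p"],190,180,80,60,5);d=crop(s["p"],340,150,80,60,5)
cv2.imwrite("pics/crops.png",np.vstack([np.hstack([a,b]),np.hstack([c,d])]))
for n,D,pts in(("top",t["d"],[(338,231),(341,237),(230,184),(232,171)]),):
    for u,v in pts: print(u,v,D[v,u])
print(plane("top",[(341,232)],135),plane("top",[(232,170)],114.5),plane("top",[(230,184)],104))
E
```

```text
338 231 967.28906
341 237 951.4696
230 184 1002.76337
232 171 987.72736
[[ 452.16820681 -224.37627783  135.        ]] [[616.53199555  59.39856016 114.5       ]] [[580.08167476  65.24612807 104.        ]]
```

View pics/crops.png

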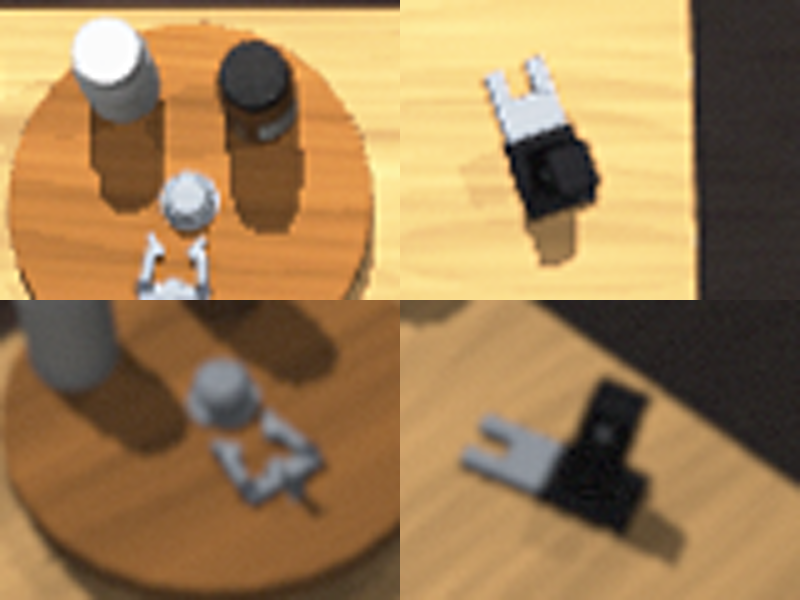

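Top crop: the fork tines end near full-image px (328,215) and (337,212), the foot is at about (340,235) and the handle top at about (345,234). The spindle head is at (233,170), with the clip mouth facing it and the clip's back near (230,188). I'll measure these using masks.

```bash
cat >> h.py <<'E'
def world(n,D):
    K,k1,p,M=cam(n); v,u=np.mgrid[:384,:512]
    s=cv2.undistortPoints(np.c_[u.ravel(),v.ravel()].astype(float).reshape(-1,1,2),K,np.array([k1,0,0,0,0.]),None,None,None)[:,0]
    d=np.c_[s[:,0],-s[:,1],-np.ones(len(s))]*D.reshape(-1,1)
    return (d@M.T+p).reshape(384,512,3)
def rect(m):
    c=max(cv2.findContours(m.astype(np.uint8),0,2)[0],key=cv2.contourArea); return cv2.minAreaRect(c),c[:,0]
E
python3 - <<'E'
from h import *
t=np.load("pics/top0.npz");p=t["p"].astype(int);W=world("top",t["d"])
hsv=cv2.cvtColor(t["p"],cv2.COLOR_RGB2HSV).astype(int)
def box(u0,v0,u1,v1):
    m=np.zeros((384,512),bool);m[v0:v1,u0:u1]=1;return m
B=box(322,206,355,250)
print("board z",np.median(W[240:260,260:290,2]))
print("disc z",np.median(W[190:200,210:220,2]))
blade=B&(hsv[...,1]<60)&(hsv[...,2]>110)
black=B&(hsv[...,2]<60)
hand=black&(W[...,2]>125)
print("hand",hand.sum(),W[hand].mean(0),plane("top",np.argwhere(hand)[:,::-1],135).mean(0))
foot=black&(W[...,2]<90)
print("foot n",foot.sum(),np.median(W[foot],0))
P=plane("top",np.argwhere(blade)[:,::-1],77)[:,:2]
r=cv2.minAreaRect(P.astype(np.float32));print("blade",blade.sum(),r,cv2.boxPoints(r))
P=plane("top",np.argwhere(foot)[:,::-1],78)[:,:2]
r=cv2.minAreaRect(P.astype(np.float32));print("foot",r,cv2.boxPoints(r))
C=box(205,160,255,200)
head=C&(abs(W[...,2]-114.5)<4)&(hsv[...,1]<70)
print("head",head.sum(),plane("top",np.argwhere(head)[:,::-1],114.5).mean(0))
grey=C&(hsv[...,1]<70)&(hsv[...,2]>100)
for v in range(160,200): print(v,"".join("#" if g else "." for g in grey[v,215:245])," ","".join("%4d"%z for z in W[v,220:242,2]) if v>172 else "")
E
```

```text
board z 70.16328011748107
disc z 97.83339060374578
hand 87 [ 447.86585404 -228.61429539  145.36508684] [ 447.7241283  -230.73479949  135.        ]
foot n 107 [ 443.56787318 -222.90142948   78.46974512]
blade 159 ((485.8099365234375, -219.77720642089844), (39.53459167480469, 35.162109375), 18.289640426635742) [[ 461.52393 -209.28769]
 [ 472.55853 -242.6735 ]
 [ 510.09595 -230.26672]
 [ 499.06134 -196.88092]]
foot ((445.8483581542969, -232.480224609375), (40.96938705444336, 37.24243927001953), 18.18990707397461) [[ 420.5744  -221.18422]
 [ 432.20026 -256.56555]
 [ 471.1223  -243.77623]
 [ 459.49646 -208.3949 ]]
head 69 [614.95491898  59.14803613 114.5       ]
160 ..............................   
161 ..............................   
162 ..............................   
163 ..............................   
164 ................##............   
165 ..............#######.........   
166 .............##########.......   
167 .............##########.......   
168 .............###########......   
169 ............############......   
170 ............############......   
171 ............
[... 2761 characters left out ...]
98  96  97  98  97  97  96 100  97  96  99 100  98  99  99  96  98  99
195 ..............................     99  99  96 100  96  95  98  98  98 100  99  96  98  99  96 100  97 100 100  96  98  98
196 ..............................     97 100  97  98  99  98 100  99  95  98  95  98  98  95 101  98  96  98  97  99  97 100
197 ..............................     97  95  96  98  97 101  98  97 100  96 100  99  95  98  98  97  99 101  95  99  96  98
198 ..............................    100  98  95  97  97  98  98  98  96 100  97  98 100  96 101  97  96  97  99  98  95  98
199 ..............................     94  96  96  99  96  96  97  98  97  97  97  98  97  99  96  98  96  99  98  98  96  98
```

Run:
```python
from h import *
t=np.load("pics/top0.npz");W=world("top",t["d"])
hsv=cv2.cvtColor(t["p"],cv2.COLOR_RGB2HSV).astype(int)
ok=np.zeros((384,512),bool);ok[125:212,190:280]=1
disc=ok&(abs(W[...,2]-98)<8)&(hsv[...,0]<14)&(hsv[...,1]>120)
_,c=rect(disc); P=plane("top",c,98)[:,:2]
from scipy.optimize import least_squares
f=least_squares(lambda q:np.hypot(P[:,0]-q[0],P[:,1]-q[1])-q[2],[615,59,100],loss="soft_l1");print("disc",f.x,len(P))
C=np.zeros_like(ok);C[160:200,205:255]=1
grey=C&(hsv[...,1]<70)&(hsv[...,2]>100)
bar=grey.copy();bar[:187]=0;bar[190:]=0
tips=grey.copy();tips[:177]=0;tips[181:]=0
tab=grey.copy();tab[:190]=0
L=tips.copy();L[:,230:]=0;Rr=tips.copy();Rr[:,:230]=0
m=lambda k,z:plane("top",np.argwhere(k)[:,::-1],z).mean(0)[:2]
a,b,l,r=m(tab,118),m(bar,104),m(L,104),m(Rr,104)
print("tab",a,"bar",b,"tips",l,r,"heading",np.degrees(np.arctan2(*((l+r)/2-b)[::-1])))
P=plane("top",np.argwhere(bar)[:,::-1],104)[:,:2].astype(np.float32)
print(cv2.minAreaRect(P))
hd=grey.copy();hd[176:]=0
_,c=rect(hd);print("head circ",cv2.minEnclosingCircle(c),plane("top",cv2.minEnclosingCircle(c)[0],114.5))
for n,u,v in(("f",217.5,141),("g",246,145)): print(n,plane("top",[(u,v)],183))
s=bot.get_state();print(s["position"],s["tcp_rot"])
```

```text
disc [620.54567217  89.29161742   1.94898662] 3
tab [559.97261203  67.06866373] bar [569.24635296  66.48434911] tips [593.65116113  77.26047976] [593.97375461  53.99449801] heading -1.9976540716825526
((569.2470703125, 66.4922103881836), (5.412121295928955, 35.039974212646484), 0.06723056733608246)
head circ ((232.44117736816406, 169.6764678955078), 5.856658935546875) [[617.40817712  58.22610513 114.5       ]]
f [[679.2533782   91.18987185 183.        ]]
g [[668.99931468  19.52859166 183.        ]]
[ 187.46398882 -621.81869951  237.9394317 ] [-7.49345000e-04  9.89295041e-01  1.45927156e-01 -1.56723783e-04]
```

```bash
python3 - <<'E'
from h import *
from scipy.optimize import least_squares
for n,bx in(("top",(190,125,280,215)),("scene",(180,160,290,245))):
    z=np.load(f"pics/{n}0.npz");h=cv2.cvtColor(z["p"],cv2.COLOR_RGB2HSV).astype(int)
    W=world(n,z["d"]); ok=np.zeros((384,512),bool);ok[bx[1]:bx[3],bx[0]:bx[2]]=1
    Wz=cv2.medianBlur(W[...,2].astype(np.float32),5)
    d=ok&(h[...,0]<14)&(h[...,1]>120)&(Wz>88)&(Wz<106)
    d=cv2.morphologyEx(d.astype(np.uint8),cv2.MORPH_CLOSE,np.ones((5,5)))
    c=cv2.convexHull(rect(d)[1])[:,0]; P=plane(n,c,98)[:,:2]
    f=least_squares(lambda q:np.hypot(P[:,0]-q[0],P[:,1]-q[1])-q[2],[615,59,100],loss="soft_l1");print(n,"disc",f.x,len(P),abs(f.fun).mean())
s=np.load("pics/scene0.npz")
o=190,180
q=lambda x,y:(o[0]+x/5-.4,o[1]+(y-300)/5-.4)
print("scene head top",plane("scene",[q(224,376)],114.5))
pts=[q(220,448),q(268,420),q(260,492),q(318,455),q(286,475)]
print("tipL tipR barL barR tabtop",plane("scene",pts[:4],104),plane("scene",pts[4:],118))
# predicted positions from top-derived points
print([((p-np.array(o))*5+[2,302]).round() for p in proj("scene",[[615,58.7,114.5],[569,66.5,104],[593.8,77.2,104],[593.8,54,104],[560,67,118]])])
E
python3 -c "
from h import *
s=np.load('pics/scene0.npz');cv2.imwrite('pics/sc_clip.png',crop(s['p'],218,185,44,40,14))"
```

```text
top disc [641.10232855  11.87919609  12.9162853 ] 4 1.2364221974928946
scene disc [651.21019222  89.53910469  27.68199933] 9 2.6828320542646247
scene head top [[621.15626022  58.54617527 114.5       ]]
tipL tipR barL barR tabtop [[597.80888875  79.52011335 104.        ]
 [596.44348636  54.20424037 104.        ]
 [568.51556368  80.90789647 104.        ]
 [567.80210107  49.73711036 104.        ]] [[560.11967484  73.17771023 118.        ]]
[array([232., 385.]), array([286., 474.]), array([230., 451.]), array([272., 423.]), array([298., 467.])]
```

View pics/sc_clip.png

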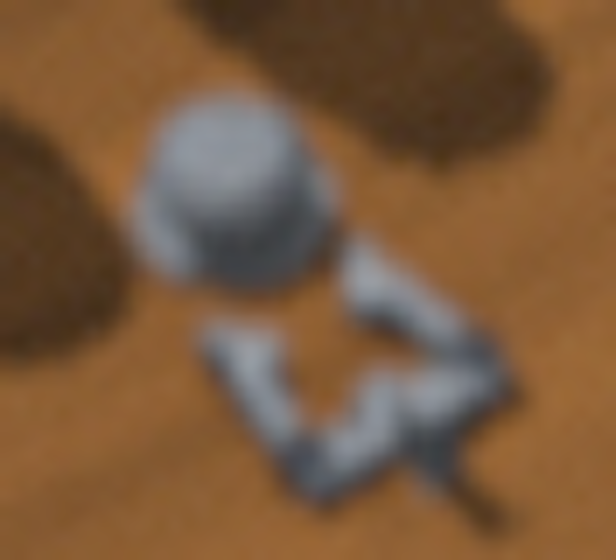

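The scene crop shows the clip (bar at crop px (420,405), jaws opening towards (295,300)) pointing slightly to one side of the spindle head at (235,200), about 5–6 mm off. Now I'll move to the fork.

The manual's scale: shifts go in shares of 50 mm and turns go in shares of pi rad. Converting my numbers, 30 mm is 0.6, -25 mm is -0.5.

```bash
echo '[{"sx": 0.6,"sy": -0.5},{"sx": 0.6,"sy": -0.5},{"sx": 0.6,"sy": -0.5},{"sx": 0.6,"sy": -0.5},{"sx": 0.6,"sy": -0.5},{"sx": 0.6,"sy": -0.5},{"sx": 0.6,"sy": -0.5},{"sx": 0.6,"sy": -0.5}]' | python3 inch.py 60; echo '[{"sx": 0.6,"sy": -0.5},{"sx": 0.6,"sy": -0.5},{"sx": 0.6,"sy": -0.5,"wz": -0.008},{"sx": 0.6,"sy": -0.5},{},{}]' | python3 inch.py 60
python3 - <<'E'
from h import *
s=bot.get_state();w,x,y,z=s["tcp_rot"];M=R.from_quat([x,y,z,w]).as_matrix()
print(M.round(3),M.T@(np.array([447.8,-231.5,100])-s["position"]))
E
```

```text
t: 0.9
position: [360.1, -360.0, 238.5]
tcp_rot: [-0.0, 0.989, 0.146, -0.0]
force: [0.4, -0.7, 0.3]
gripper_width: 60.2
grasp_force: 0.0
t: 1.5
position: [444.9, -230.0, 238.4]
tcp_rot: [-0.0, 0.987, 0.159, -0.0]
force: [0.0, -0.4, -0.7]
gripper_width: 60.0
grasp_force: 0.0
[[ 0.949  0.314 -0.001]
 [ 0.314 -0.949  0.   ]
 [-0.001 -0.    -1.   ]] [  2.3539821    2.39252966 138.44016716]
```

To row units: 40 mm is 0.8, 30 mm is 0.6.

```bash
echo '[{"sx": 0.048,"sy": 0.048,"sz": 0.52},{"sz": 0.8},{"sz": 0.8},{"sz": 0.6},{"sz": 0.3},{"sz": 0.1},{}]' | python3 inch.py 60; echo '[{},{},{},{},{},{}]' | python3 inch.py 15 60
```

```text
t: 2.2
position: [447.0, -233.1, 82.3]
tcp_rot: [-0.0, 0.988, 0.157, -0.001]
force: [0.2, -0.2, 0.1]
gripper_width: 59.6
grasp_force: 0.0
t: 2.8
position: [448.2, -232.4, 83.1]
tcp_rot: [0.0, 0.987, 0.158, 0.0]
force: [-1.2, -0.7, 4.7]
gripper_width: 23.5
grasp_force: 60.0
```

To row units: -35 mm is -0.7, -25 mm is -0.5.

```bash
echo '[{"sz": -0.2},{"sz": -0.5},{"sz": -0.7},{"sx": 0.32,"sy": -0.7},{"sx": 0.32,"sy": -0.7},{"sx": 0.32,"sy": -0.7},{"sx": 0.32,"sy": -0.7},{"sx": 0.32,"sy": -0.7}]' | python3 inch.py; echo '[{"sx": 0.34,"sy": -0.72},{"sx": 0.34,"sy": -0.72},{"sx": 0.34,"sy": -0.72},{"wz": 0.0382},{"wz": 0.0382},{"wz": 0.0382},{"wz": 0.0318},{}]' | python3 inch.py
cat > look.py <<'E'
import sys
from h import *
n=sys.argv[1]; s=bot.get_state()
w,x,y,z=s["tcp_rot"];M=R.from_quat([x,y,z,w]).as_matrix();hd=np.degrees(np.arctan2(M[1,0],M[0,0]))
print("tcp",s["position"].round(1),"head",hd.round(2),"F",s["force"].round(1),"T",s["ft_torque"].round(2))
a,_=grab("top",4);b,_=grab("scene",4);np.savez(f"pics/{n}.npz",a=a,b=b)
A=crop(a,195,150,66,60,6);B=crop(b,210,180,66,60,6)
cv2.imwrite(f"pics/{n}.png",np.hstack([A,B]))
E
python3 look.py l1
```

```text
t: 3.6
position: [468.9, -39.4, 153.2]
tcp_rot: [0.0, 0.987, 0.158, -0.0]
force: [0.6, -1.0, -1.4]
gripper_width: 23.3
grasp_force: 60.0
t: 4.4
position: [483.6, 77.7, 153.0]
tcp_rot: [0.0, 0.997, -0.071, -0.0]
force: [0.4, 0.2, -1.2]
gripper_width: 23.6
grasp_force: 60.0
tcp [483.6  77.7 153. ] head -8.17 F [ 0.4  0.2 -1.2] T [0.03 0.01 0.02]
```

View pics/l1.png

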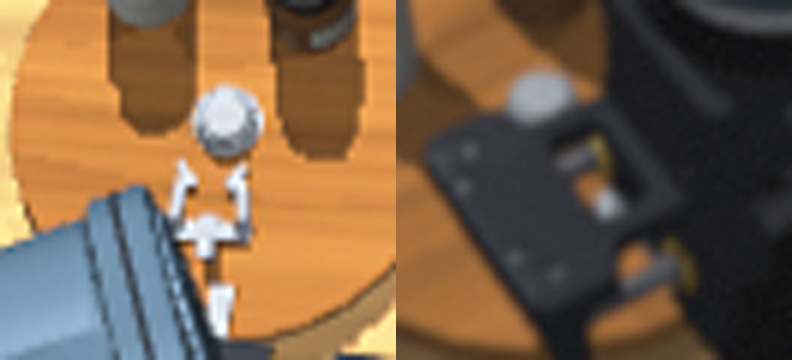

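Run:
```python
from h import *
z=np.load("pics/l1.npz");a=z["a"];h=cv2.cvtColor(a,cv2.COLOR_RGB2HSV).astype(int)
g=(h[...,1]<60)&(h[...,2]>130)
for v in range(194,208): print(v,"".join("#" if x else "." for x in g[v,222:245]),a[v,228:238].mean(1).astype(int))
s=bot.get_state();w,x,y,zz=s["tcp_rot"];M=R.from_quat([x,y,zz,w]).as_matrix()
for uv in [(229.5,197),(234,197),(231.8,197)]:
    P=plane("top",[uv],147)[0];print(uv,P,(M.T@(P-s["position"])).round(1))
# predicted tine-end centres
for L in (55,60):
  for yy in (-12,12): print(L,yy,proj("top",s["position"]+M@np.array([L,yy,13.1-7])))
```

```text
194 ....................... [148  75  78  98 156 152 151 151 152 153]
195 ....................... [147  76  77  95 153 149 149 149 149 150]
196 ....................... [148  77  87  96 144 147 147 149 149 149]
197 ........###............ [139 113 153 162 183 192 139 146 147 148]
198 ........####........... [118 173 232 237 245 246 123 148 149 148]
199 ........####........... [103 179 242 230 237 233 130 149 150 148]
200 ........####........... [ 65 165 241 230 231 192 143 146 146 146]
201 .......#####........... [ 48 136 240 231 230 167 144 146 146 146]
202 .......####............ [ 45 130 238 233 228 125 149 151 151 150]
203 ........###............ [ 32 101 227 240 235 109 145 147 146 146]
204 ........###............ [ 37  60 164 251 247 119 147 146 146 146]
205 ........###............ [ 52  46 127 234 226 124 141 144 142 140]
206 ..........#............ [ 75  36  48 100 130 101  91  93  93  90]
207 ....................... [100  42  41  54  70  68  68  66  65  70]
(229.5, 197) [541.27603746  62.5880225  147.        ] [59.   6.7  5.7]
(234, 197) [541.29226228  51.03459879 147.        ] [60.6 18.1  5.7]
(231.8, 197) [541.28436369  56.68245658 147.        ] [59.8 12.5  5.7]
55 -12 [[222.10204734 197.50455324]]
55 12 [[231.33727924 198.83416664]]
60 -12 [[222.39987386 195.58409975]]
60 12 [[231.63035361 196.91171889]]
```

To row units: 20 mm is 0.4, 14 mm is 0.28.

```bash
echo '[{"sz": 0.4},{"sz": 0.28},{"sz": 0.08},{},{"sz": 0.02},{"sz": 0.02},{}]' | python3 inch.py; echo '[{"sz": 0.02},{}]' | python3 inch.py; echo '[{"sz": 0.02},{}]' | python3 inch.py
```

```text
t: 5.5
position: [484.2, 77.6, 113.1]
tcp_rot: [-0.0, 0.997, -0.071, 0.0]
force: [-0.0, 0.2, -0.7]
gripper_width: 23.7
grasp_force: 60.0
t: 5.7
position: [483.9, 77.6, 111.8]
tcp_rot: [-0.0, 0.997, -0.071, 0.0]
force: [0.0, -0.2, -1.5]
gripper_width: 23.3
grasp_force: 60.0
t: 5.9
position: [483.8, 77.6, 110.6]
tcp_rot: [0.0, 0.997, -0.071, -0.0]
force: [0.1, -0.7, -1.3]
gripper_width: 23.6
grasp_force: 60.0
```

To row units: 5 mm is 0.1, -1.5 mm is -0.03.

```bash
echo '[{"sz": -0.03},{"sx": 0.1},{"sx": 0.1},{"sx": 0.08},{"sx": 0.06},{}]' | python3 inch.py; echo '[{"sz": 0.014},{},{}]' | python3 inch.py; python3 look.py l2
```

```text
t: 6.5
position: [501.2, 75.1, 112.2]
tcp_rot: [-0.0, 0.997, -0.071, 0.0]
force: [0.8, 0.3, -1.7]
gripper_width: 23.4
grasp_force: 60.0
t: 6.8
position: [500.5, 75.2, 111.4]
tcp_rot: [0.0, 0.997, -0.071, -0.0]
force: [0.5, -0.2, -1.3]
gripper_width: 23.5
grasp_force: 60.0
tcp [500.5  75.2 111.4] head -8.14 F [ 0.5 -0.2 -1.3] T [ 0.08  0.02 -0.05]
```

View pics/l2.png

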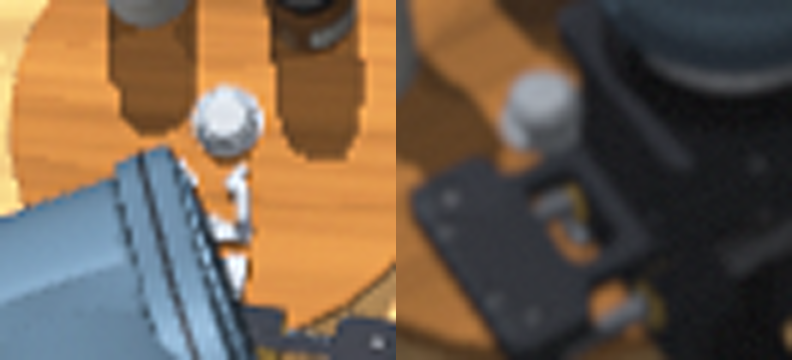

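Only the right tine is visible, with its end at crop (238,258) just behind the bar's right end at (245,240) and clear of the tab. I'll advance in small steps.

```bash
for i in 1 2; do :; done; echo '[{"sx": 0.04},{"sx": 0.04},{}]' | python3 inch.py | egrep 'pos|force:'; echo '[{"sx": 0.04},{"sx": 0.04},{}]' | python3 inch.py| egrep 'pos|force:'; echo '[{"sx": 0.02},{"sx": 0.02},{}]' | python3 inch.py| egrep 'pos|force:'
```

```text
position: [505.1, 74.5, 111.5]
force: [0.5, -0.3, -1.3]
grasp_force: 60.0
position: [509.0, 74.0, 111.5]
force: [0.3, -0.0, -0.6]
grasp_force: 60.0
position: [510.7, 73.7, 111.5]
force: [-0.5, 0.3, -1.8]
grasp_force: 60.0
```

To row units: 1 mm is 0.02.

```bash
echo '[{"sx": 0.02},{"sx": 0.02},{"sx": 0.02},{}]' | python3 inch.py | egrep 'pos|force:';  python3 look.py l3
```

```text
position: [513.8, 73.3, 111.5]
force: [-0.4, -0.0, -1.7]
grasp_force: 60.0
tcp [513.8  73.3 111.5] head -8.15 F [-0.4 -0.  -1.7] T [ 0.    0.02 -0.03]
```

View pics/l3.png

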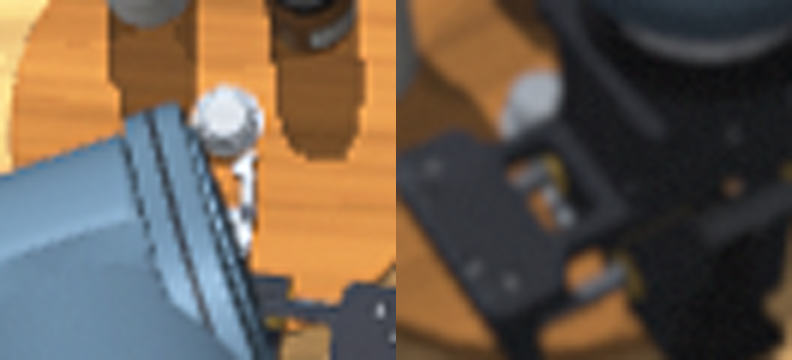

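The right jaw's nose is at crop (243,160), just short of the head centred at (228,120). That leaves the line about 2 mm off at entry, within the 5 mm tolerance, so I'll continue.

```bash
f(){ egrep 'pos|^force:'; }; echo '[{"sx": 0.02,"sy": 0.003},{"sx": 0.02,"sy": 0.003},{}]' | python3 inch.py | f; echo '[{"sx": 0.02,"sy": 0.003},{"sx": 0.02,"sy": 0.003},{}]' | python3 inch.py | f; echo '[{"sx": 0.02,"sy": 0.003},{}]' | python3 inch.py | f; echo '[{"sx": 0.02,"sy": 0.003},{}]' | python3 inch.py | f
```

```text
position: [515.7, 72.7, 111.5]
force: [-1.1, 0.1, -1.4]
position: [517.7, 72.1, 111.5]
force: [-1.2, 0.1, -2.4]
position: [518.6, 71.8, 111.5]
force: [0.6, -0.6, -0.9]
position: [519.6, 71.6, 111.5]
force: [-0.2, -0.1, -1.4]
```

To row units: 1 mm is 0.02.

```bash
f(){ egrep 'pos|^force:'; }; echo '[{"sx": 0.02},{"sx": 0.02},{}]' | python3 inch.py | f; echo '[{"sx": 0.02},{}]' | python3 inch.py | f; echo '[{"sx": 0.02},{}]' | python3 inch.py | f; echo '[{"sx": 0.02},{}]' | python3 inch.py | f
```

```text
position: [521.6, 71.3, 111.5]
force: [0.7, 1.1, -2.4]
position: [522.5, 71.1, 111.5]
force: [0.2, -0.4, -2.7]
position: [523.5, 71.0, 111.5]
force: [0.4, -0.3, -2.1]
position: [524.5, 70.9, 111.5]
force: [0.3, 0.1, -0.9]
```

To row units: 1 mm is 0.02.

```bash
f(){ egrep 'pos|^force:'; }; echo '[{"sx": 0.02},{}]' | python3 inch.py | f; echo '[{"sx": 0.02},{}]' | python3 inch.py | f; echo '[{"sx": 0.02},{}]' | python3 inch.py | f
```

```text
position: [525.5, 70.7, 111.5]
force: [0.7, 0.2, -1.8]
position: [526.5, 70.6, 111.5]
force: [0.2, 1.4, -1.4]
position: [527.4, 70.4, 111.5]
force: [-0.1, 0.0, -2.1]
```

Run:
```python
from h import *
a,_=grab("top",4);b,_=grab("scene",4);np.savez("pics/l4.npz",a=a,b=b)
h=cv2.cvtColor(a,cv2.COLOR_RGB2HSV).astype(int)
g=(h[...,1]<70)&(h[...,2]>110)
for v in range(163,194): print(v,"".join("#" if x else "." for x in g[v,222:245]))
print(plane("top",[(236,176),(237.5,188)],104))
```

```text
163 .......................
164 .........##............
165 .......#######.........
166 ........########.......
167 ........########.......
168 .........########......
169 ..........#######......
170 ..........#######......
171 ..........#######......
172 ...........#####.......
173 ............####.......
174 ............####.......
175 ............#.##.......
176 ..............##.......
177 ..............##.......
178 ..............##.......
179 ..............##.......
180 ..............###......
181 ..............##.......
182 ..............##.......
183 ..............##.......
184 ..............##.......
185 ...............#.......
186 .......................
187 ......##...............
188 ......##...............
189 .......##..............
190 .......##..............
191 .......##..............
192 .......................
193 ........##.............
[[601.84072247  49.26541513 104.        ]
 [569.27056803  44.95624605 104.        ]]
```

To row units: 1 mm is 0.02.

```bash
f(){ egrep 'pos|^force:'; }; echo '[{"sx": 0.02},{}]' | python3 inch.py | f; echo '[{"sx": 0.02},{}]' | python3 inch.py | f; echo '[{"sx": 0.02},{}]' | python3 inch.py | f;  echo '[{"sx": 0.02},{}]' | python3 inch.py | f
```

```text
position: [528.0, 70.4, 111.4]
force: [-1.1, 0.0, -2.0]
position: [528.4, 70.3, 111.2]
force: [-3.8, 0.0, -1.0]
position: [528.9, 70.2, 111.2]
force: [-5.4, 0.2, 1.4]
position: [529.3, 70.1, 111.2]
force: [-8.4, 0.6, 3.9]
```

To row units: 0.5 mm is 0.01.

```bash
f(){ egrep 'pos|^force:'; }; echo '[{"sx": 0.01},{}]' | python3 inch.py | f; echo '[{"sx": 0.01},{}]' | python3 inch.py | f; echo '[{"sx": 0.01},{}]' | python3 inch.py | f;  echo '[{"sx": 0.01},{}]' | python3 inch.py | f
```

```text
position: [529.4, 70.1, 111.2]
force: [-8.9, 1.6, 4.4]
position: [529.7, 70.1, 111.2]
force: [-10.1, 2.5, 5.2]
position: [530.0, 70.1, 111.2]
force: [-9.8, 1.4, 5.5]
position: [530.5, 70.0, 111.2]
force: [-9.3, 1.6, 5.1]
```

To row units: 0.5 mm is 0.01.

```bash
f(){ egrep 'pos|^force:'; }; echo '[{"sx": 0.01},{}]' | python3 inch.py | f; echo '[{"sx": 0.01},{}]' | python3 inch.py | f; echo '[{"sx": 0.01},{}]' | python3 inch.py | f;  echo '[{"sx": 0.01},{}]' | python3 inch.py | f
```

```text
position: [530.9, 69.9, 111.2]
force: [-9.7, 1.1, 6.5]
position: [531.6, 69.8, 111.2]
force: [-9.7, 1.5, 5.8]
position: [532.3, 69.8, 111.2]
force: [-9.1, 1.8, 4.3]
position: [533.6, 69.5, 111.2]
force: [-6.2, 0.7, 1.3]
```

To row units: 0.5 mm is 0.01.

```bash
f(){ egrep 'pos|^force:'; }; echo '[{"sx": 0.01},{}]' | python3 inch.py | f; echo '[{"sx": 0.01},{}]' | python3 inch.py | f; echo '[{"sx": 0.02},{}]' | python3 inch.py | f;  echo '[{"sx": 0.02},{}]' | python3 inch.py | f
```

```text
position: [535.8, 69.3, 111.4]
force: [0.7, -0.1, -1.5]
position: [537.3, 69.0, 111.8]
force: [-0.3, -0.5, -2.1]
position: [537.8, 68.9, 111.7]
force: [0.2, 0.8, -1.5]
position: [538.4, 68.9, 111.5]
force: [-0.8, 0.2, -2.2]
```

To row units: 0.5 mm is 0.01.

```bash
f(){ egrep 'pos|^force:'; }; echo '[{"sx": 0.01},{}]' | python3 inch.py | f; echo '[{"sx": 0.01},{}]' | python3 inch.py | f; echo '[{"sx": 0.01},{}]' | python3 inch.py | f;  echo '[{"sx": 0.01},{}]' | python3 inch.py | f
```

```text
position: [538.8, 68.8, 111.5]
force: [0.1, 0.3, -2.2]
position: [539.3, 68.7, 111.5]
force: [0.6, 0.1, -2.0]
position: [539.8, 68.7, 111.5]
force: [0.5, 0.1, -2.5]
position: [540.3, 68.6, 111.5]
force: [-0.9, 0.1, -1.3]
```

To row units: 0.5 mm is 0.01.

```bash
f(){ egrep 'pos|^force:'; }; echo '[{"sx": 0.01},{}]' | python3 inch.py | f; echo '[{"sx": 0.01},{}]' | python3 inch.py | f; echo '[{"sx": 0.01},{}]' | python3 inch.py | f
```

```text
position: [540.7, 68.5, 111.5]
force: [-0.4, -0.1, -1.6]
position: [540.8, 68.5, 111.4]
force: [-0.8, -0.1, -1.0]
position: [540.9, 68.4, 111.3]
force: [-3.7, 0.9, -0.8]
```

To row units: -0.5 mm is -0.01.

```bash
f(){ egrep 'pos|rot|^force:'; }; echo '[{"sz": -0.01},{"sz": -0.01},{}]' | python3 inch.py | f; echo '[{"sx": 0.01},{}]' | python3 inch.py | f; echo '[{"sx": 0.01},{}]' | python3 inch.py | f; echo '[{"sx": 0.01},{}]' | python3 inch.py | f
```

```text
position: [541.0, 68.4, 112.2]
tcp_rot: [0.0, 0.997, -0.071, -0.001]
force: [-4.1, 1.2, -2.7]
position: [541.1, 68.4, 112.2]
tcp_rot: [0.0, 0.997, -0.071, -0.001]
force: [-5.4, 0.9, -2.1]
position: [541.1, 68.4, 112.1]
tcp_rot: [0.0, 0.997, -0.071, -0.002]
force: [-6.5, 1.1, -0.5]
position: [541.2, 68.4, 112.0]
tcp_rot: [0.0, 0.997, -0.071, -0.002]
force: [-9.5, 0.3, 0.5]
```

To row units: -0.5 mm is -0.01.

```bash
f(){ egrep 'pos|rot|^force:'; }; echo '[{"sz": -0.01},{}]' | python3 inch.py | f; echo '[{"sx": 0.01},{}]' | python3 inch.py | f; echo '[{"sx": 0.01},{}]' | python3 inch.py | f; echo '[{"sx": 0.006},{}]' | python3 inch.py | f
```

```text
position: [541.2, 68.3, 112.4]
tcp_rot: [0.0, 0.997, -0.071, -0.002]
force: [-6.6, 1.7, -2.2]
position: [541.2, 68.3, 112.2]
tcp_rot: [0.0, 0.997, -0.071, -0.003]
force: [-8.2, 0.7, -1.0]
position: [541.2, 68.3, 112.2]
tcp_rot: [0.0, 0.997, -0.071, -0.003]
force: [-9.7, 1.9, 0.4]
position: [541.3, 68.3, 112.2]
tcp_rot: [0.0, 0.997, -0.071, -0.003]
force: [-10.5, 1.2, 2.2]
```

To row units: 0.5 mm is 0.01, -0.1 mm is -0.002.

```bash
f(){ egrep 'pos|^force:'; }; echo '[{"sx": 0.01,"sz": -0.002},{}]' | python3 inch.py | f; echo '[{"sx": 0.01,"sz": -0.002},{}]' | python3 inch.py | f; echo '[{"sx": 0.01,"sz": -0.002},{}]' | python3 inch.py | f; echo '[{},{}]' | python3 inch.py | f
```

```text
position: [541.3, 68.3, 112.2]
force: [-11.1, 1.0, 2.5]
position: [541.4, 68.2, 112.2]
force: [-12.4, 2.1, 1.7]
position: [541.4, 68.2, 112.2]
force: [-13.2, 2.4, 2.9]
position: [541.4, 68.2, 112.2]
force: [-13.4, 1.8, 1.5]
```

To row units: 0.6 mm is 0.012, -0.1 mm is -0.002.

```bash
f(){ egrep 't:|pos|^force:'; }; echo '[{"sx": 0.012,"sz": -0.002},{}]' | python3 inch.py | f; echo '[{"sx": 0.012,"sz": -0.002},{}]' | python3 inch.py | f; echo '[{"sx": 0.006},{}]' | python3 inch.py | f
```

```text
t: 19.1
position: [541.4, 68.2, 112.1]
tcp_rot: [0.001, 0.998, -0.07, -0.005]
force: [-14.7, 1.8, 2.7]
t: 19.3
position: [541.5, 68.2, 112.0]
tcp_rot: [0.001, 0.998, -0.07, -0.006]
force: [-15.3, 2.6, 3.5]
t: 19.5
position: [541.6, 68.2, 112.0]
tcp_rot: [0.001, 0.998, -0.07, -0.006]
force: [-17.4, 1.8, 3.8]
```

The manual's scale: shifts go in shares of 50 mm and turns go in shares of pi rad. Converting my numbers, 0.2 mm is 0.004.

```bash
f(){ egrep '^t:|^force:'; }; echo '[{},{}]' | python3 inch.py | f; echo '[{"sx": 0.004},{}]' | python3 inch.py | f; echo '[{},{}]' | python3 inch.py | f; echo '[{},{}]' | python3 inch.py | f; echo '[{},{}]' | python3 inch.py | f; echo '[{},{}]' | python3 inch.py | f
```

```text
t: 19.7
force: [-17.0, 2.0, 3.1]
t: 19.9
force: [-16.4, 2.1, 1.2]
t: 20.1
force: [-16.2, 2.2, 2.4]
t: 20.3
force: [-17.3, 2.9, 3.5]
t: 20.5
force: [-15.4, 2.5, 2.4]
t: 20.7
force: [-17.1, 1.7, 3.1]
```

To row units: 0.4 mm is 0.008.

```bash
f(){ egrep '^t:|^force:'; }; echo '[{"sx": 0.008},{},{}]' | python3 inch.py | f; echo '[{},{},{}]' | python3 inch.py | f; echo '[{},{},{},{}]' | python3 inch.py | f; echo '[{},{},{}]' | python3 inch.py | f; echo '[{},{}]' | python3 inch.py | f
```

```text
t: 21.0
force: [-17.0, 2.4, 3.1]
t: 21.3
force: [-17.4, 2.6, 3.0]
t: 21.7
force: [-17.9, 2.2, 3.8]
t: 22.0
force: [-16.6, 2.5, 3.5]
t: 22.2
force: [-17.5, 3.0, 3.9]
```

To row units: -8 mm is -0.16, -6 mm is -0.12.

```bash
echo '[{"sx": -0.04},{"sx": -0.06},{"sx": -0.1},{"sx": -0.12},{"sx": -0.16},{"sx": -0.16},{"sx": -0.16},{}]' | python3 inch.py; echo '[{"sz": -0.3},{"sz": -0.5},{}]' | python3 inch.py; python3 look.py l5
python3 - <<'E'
from h import *
z=np.load("pics/l5.npz");A=z["a"][120:290,160:380,::-1];cv2.imwrite("pics/l5.png",cv2.resize(A,None,fx=3.5,fy=3.5,interpolation=cv2.INTER_CUBIC))
print(plane("top",[(171,213)],160))
E
```

```text
t: 23.0
position: [507.1, 73.4, 113.5]
tcp_rot: [0.0, 0.998, -0.071, -0.0]
force: [-0.2, -0.2, -1.8]
gripper_width: 23.7
grasp_force: 60.0
t: 23.3
position: [510.8, 73.6, 156.1]
tcp_rot: [-0.001, 0.997, -0.071, 0.003]
force: [0.8, 0.1, -1.5]
gripper_width: 23.5
grasp_force: 60.0
tcp [510.8  73.6 156.1] head -8.16 F [ 0.8  0.1 -1.5] T [ 0.05 -0.05  0.  ]
[[499.3684411 209.0867693 160.       ]]
```

View pics/l5.png

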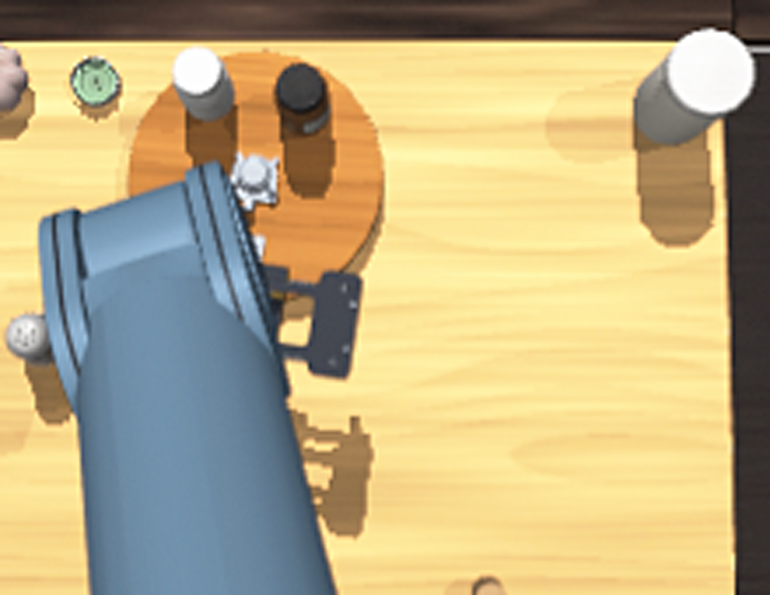

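The clip surrounds the spindle head, with its four corners visible around picture px (255,180), and the jars and shaker are undisturbed. Next I'll carry the fork to the free board on the right.

```bash
echo '[{"sx": 0.14,"sy": 0.72},{"sx": 0.14,"sy": 0.72},{"sx": 0.14,"sy": 0.72},{"sx": 0.14,"sy": 0.72},{"sx": 0.14,"sy": 0.72},{},{}]' | python3 inch.py; echo '[{"sz": 0.6},{"sz": 0.5},{"sz": 0.2},{"sz": 0.06},{},{}]' | python3 inch.py
```

```text
t: 24.4
position: [517.2, -110.7, 153.1]
tcp_rot: [-0.0, 0.997, -0.072, -0.0]
force: [-0.4, 1.1, -1.5]
gripper_width: 23.7
grasp_force: 60.0
t: 25.0
position: [518.4, -109.8, 86.5]
tcp_rot: [0.0, 0.997, -0.071, 0.001]
force: [0.1, -0.5, -1.1]
gripper_width: 23.6
grasp_force: 60.0
```

To row units: 1 mm is 0.02.

```bash
f(){ egrep 'pos|^force:'; }; echo '[{"sz": 0.02},{"sz": 0.02},{}]' | python3 inch.py|f; echo '[{"sz": 0.014},{}]' | python3 inch.py|f; echo '[{"sz": 0.014},{}]' | python3 inch.py|f;echo '[{"sz": 0.01},{}]' | python3 inch.py|f
```

```text
position: [517.7, -110.0, 83.7]
force: [-0.3, 0.1, -1.9]
position: [517.7, -110.1, 83.1]
force: [-0.6, -1.0, 2.6]
position: [517.7, -110.1, 83.1]
force: [-3.4, 0.3, 10.5]
position: [517.7, -110.1, 83.0]
force: [-6.2, 1.6, 16.2]
```

On the board. I'll relax the press, release and lift away.

To row units: -0.8 mm is -0.016.

```bash
echo '[{"sz": -0.016},{},{}]' | python3 inch.py | egrep 'pos|^force'; echo '[{},{},{},{},{}]' | python3 inch.py 60 5; echo '[{"sz": -0.2},{"sz": -0.6},{"sz": -0.8},{"sz": -0.8},{"sx": -0.7,"sy": 0.4},{"sx": -0.7,"sy": 0.4},{"sx": -0.7,"sy": 0.4},{}]' | python3 inch.py; echo '[{"sy": 0.8},{"sy": 0.8},{"sy": 0.8},{},{}]' | python3 inch.py
python3 look.py l6
python3 - <<'E'
from h import *
z=np.load("pics/l6.npz");A=z["a"][120:260,150:350,::-1];B=z["b"][140:280,180:380,::-1]
cv2.imwrite("pics/l6.png",np.hstack([cv2.resize(i,None,fx=2,fy=2,interpolation=cv2.INTER_CUBIC) for i in(A,B)]))
E
```

```text
position: [517.7, -110.1, 83.1]
force: [-3.2, 0.3, 8.6]
t: 26.7
position: [517.5, -110.0, 82.3]
tcp_rot: [-0.0, 0.997, -0.071, -0.0]
force: [0.1, -0.4, -0.9]
gripper_width: 59.2
grasp_force: 0.0
t: 27.5
position: [400.1, -156.5, 202.6]
tcp_rot: [0.0, 0.997, -0.074, -0.002]
force: [0.3, -0.2, 0.6]
gripper_width: 60.1
grasp_force: 0.0
t: 28.0
position: [388.6, -273.5, 202.8]
tcp_rot: [-0.0, 0.997, -0.072, 0.0]
force: [-0.3, 0.5, -0.1]
gripper_width: 59.9
grasp_force: 0.0
tcp [ 388.6 -273.5  202.8] head -8.23 F [-0.3  0.5 -0.1] T [0.05 0.02 0.04]
```

View pics/l6.png

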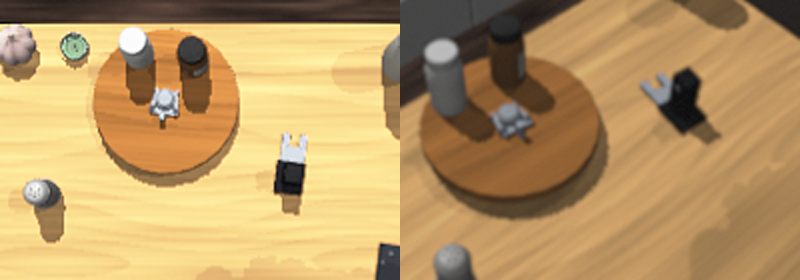

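The clip sits on the spindle at left-half px (165,105), and the fork stands upright on the board at (290,170). The jars and shaker are where they were, so I'm handing in.

```bash
python3 -c "
from plant import bot
print(bot.finish_job())"
```

```text
the job is handed in; nothing more can be done
None
```

The clip snapped onto the spindle groove and was held home at about 16.5–18 N by wrist reading for over a second (the fork foot touched the disc, so the force on the clip itself may be 1–2 N lower); the fork stands upright on the board beside the turntable, the jars and shaker look unmoved, and I handed the job in at about 28 s with no verdict returned.

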